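# Hang the small-parts pail at the end of the repair-bench rail

### The job

Lift the flat S-hook off its little stand and hook it over the bench rail at least 5 cm to the right (-y) of the clamped stop; then, still riding on the rail, slide it left until it presses gently but definitely against the pad of the stop's adjusting screw, and leave it hanging there beside the stop. Then hang the small steel pail by the crossbar of its bail in the hook's lower curl and let go, so that it hangs upright and still. Work gently (force neither hook, stop nor rail), keep the pail upright, and leave the phone, the jar and the solder spool alone.

Things in the scene. Friction and masses are not known exactly. Their poses are not given: they have to be found in the camera images.
- rail_top (a point): Middle of the top edge of the fixed rail: a flat aluminium bar 8 mm thick (x), 420 mm long (y), 24 mm tall, top 240 mm above the bench, on two 16 mm round posts at y = -195 and 195 mm (feet 44 mm square). Axes: y along the bar (+y to the robot's left), z up, -x the side facing the robot; it may be turned a little.
- stop_face (a point): Centre of the right-hand (-y) face of the dark steel block of the stop clamped on the rail's left half, at bar-top height; axes as the rail's. The block is 15 mm (x) by 14 mm (y), from 30 mm below the bar's top to 16 mm above it. An adjusting screw with a flat round pad, 12 mm across and 3 mm above this point, sticks out of this face towards -y (see stop).
- stop: The stop with its screw; origin at bar-top height, 7 mm left (+y) of stop_face. The screw's pad, which the hook's side must meet, stands 5 to 21 mm out from the block's right-hand face: how far differs each time and is not measured, so slide slowly and feel for it (or look). It is locked and does not give; contact is stiff, some 4 to 20 N per mm of overtravel.
- rail: The rail; origin on the bench under the middle of the bar, axes as rail_top.
- hook: Loose aluminium S-hook, 60 g, 12 mm plate (along its y), 76 mm tall. Origin: underside, below the upper slot. Side view in its frame, mm: slot open downward, x -5.25 to 5.25, ceiling z 70; back leg x 5 to 11, down to z 50, tip flared; front leg x -11 to -5, down to z 38; web x -36 to -11, z 44 to 64; stem x -36 to -30; lower curl open upward, x -54 to -36, its front tip (to x -60) up to z 24.
- hook_seat (a point): Middle of the ceiling of the hook's upper slot (70 mm above the hook's underside); it lies on the rail's top edge when the hook is home. Axes: z up, y across the plate (along the rail when hung), -x towards the lower curl, which must face the robot. Released on the rail, the hook sags about 5 degrees, curl down.
- hook_web (a point): Centre of the hook's web, the place to pinch it across its 12 mm width (fingers closing along its y): 22 mm in front of (-x) and 16 mm below hook_seat. The web is 25 mm long (x) and 20 mm tall.
- hook_curl (a point): Where the centre of a 7 mm bar lies when it rests in the V of the lower curl: 45 mm in front of (-x) and 58 mm below hook_seat. The front tip of the curl rises 12 mm above this point, 9 to 15 mm in front of it; the stem is 9 mm behind it; the hook's underside is 12 mm below it.
- pail: The loose steel pail, about 140 to 280 g: round, 72 mm across the rim, 60 mm tall, standing on the bench; origin at the centre of its underside. A rigid wire bail rises over it (it does not fold), and an upright black tab stands off its -x side.
- pail_bar (a point): Middle of the crossbar at the top of the pail's bail, above the centre of mass: a level round bar 7 mm thick and 48 mm long, along the pail's y, 112 mm above the pail's underside, 52 mm above its rim.
- pail_tab (a point): Place to pinch the pail's upright black tab: 12 mm wide (y, fingers closing along y), 24 mm long (x), its top 20 mm above this point. It is 64 mm in front (-x) of the pail's axis, 70 mm above its underside, 54 mm in front of and 42 mm below pail_bar.
- phone: Bystander: a black phone lying on the blue mat, 72 x 148 x 9 mm; origin at its underside.
- jar: Bystander: a green plastic jar, 46 mm across and 55 mm tall; origin at its underside.
- spool: Bystander: a solder spool lying flat, 56 mm across and 30 mm tall; origin at its underside.
- hook_stand: Fixed low grey stand on which the hook starts, upright and level, its slot over the stand's fin (8 mm thick, 40 mm wide, top 82 mm above the bench; base 110 x 60 x 12 mm). The hook lifts straight off. Origin at the underside, below the fin.
Things that resemble listed ones, but are neither listed nor needed, are in the scene too. Of the things shaped like the hook, the aluminium one is meant.

How it is judged:
By the outcome, as a careful person would: the job done as asked, in the order asked, and still so for the second after the job is handed in, with the robot touching nothing.
It also fails if it takes over 72 s, if anything falls off the work surface, if the arm or the gripper's body presses on something with over 40 N, if the wrist force passes 120 N, or if a joint passes its speed limit or range.

### The arm

A 6-joint arm with a two-finger parallel gripper is mounted at the origin on the work surface. World frame = base frame: x ahead of the robot, y to its left, z up, the work surface at z = 0. Lengths are in mm, angles in rad, forces in N, time in s.
With the tool pointing down it reaches from about 350 to 775 mm from the base axis. Payload 7.3 kg.
Tool frame: the origin (TCP) lies on the mounting face of the last link; the fingertips stand 178 mm ahead of it and the grasp point (between the pads) lies 159 mm ahead of it; z points along the fingers, y is the line along which they close (so a half turn about z gives the same grasp; the last joint's range is limited). The gripper opens to 92 mm and grips with 3 to 60 N. Pads are 19 mm wide; open, the fingers measure 130 mm over their backs; the gripper's body (75 mm by 190 mm) begins 47 mm behind the grasp point.
Start: joints at [-1.308, 0.342, 1.524, -0, 1.275, -0.146], TCP at [208.711, -481.734, 404.741] pointing down, gripper open.
Joint ranges: [-2.53, 2.53], [-0.77, 2.02], [0.04, 2.7], [-1, 4.14], [0.28, 2.66], [-3.11, 3.11]. Speed limits (rad/s): [2.57, 2.57, 3.14, 3.14, 3.14, 3.14].

### API

Orientations are given as a rotation vector (axis times angle).
In Python, from station import bot gives the robot as it stands.
- The arm moves only by the tool jog_arm, never from a script. Its argument "increments" is a list of rows, each a list of 7 numbers: the turn, a rotation vector about the tool's x, y, z in degrees, then the shift along the tool's x, y, z in mm, then the opening, from 0 (shut) to 1 (fully open). A call has 1 to 8 rows; each row is the pose to reach, as a shift and turn from the pose commanded when the call began, along the tool's axes at that moment; what a row does not reach only later rows make up. A row lasts 1/12 s, in which the tool goes at most 41.7 mm and 7.16 degrees, less where a joint would pass 70% of its speed; a pose out of reach is approached as far as the arm can. A call with a gripper value outside its range is refused whole. The fingers move at their own pace and stop on an object; the grip force is fixed at half the most. Time passes only in rows, so rows that repeat a pose let the fingers close. It gives the time, the measured TCP pose, the force, the opening and the grip force at its end, in the units of the state.
- bot.state(): the state, without advancing time (a new reading comes with each control period).
- bot.get_image(name): name is "side" or "top" or "wrist"; returns a dict with "frame" (480x640x3 uint8, red, green, blue), "z_map" (480x640 float32, mm along the optical axis (not along the pixel's ray), 0 where there is no reading), "fx", "fy", "cx", "cy" (pixels), "rvec" (rotation vector, rad) and "tvec" (3), from world to camera coordinates, as OpenCV has them. Camera axes: x right, y down, z forward; pixel columns grow to the right and rows downward; lengths in mm; the calibration is good to about 2 mm. A picture is of the moment at which its call begins.
- bot.close_job(): hands the job in; it is judged then, once.
The state is a dict: "time_s": time; "qpos": joint angles; "joint_vel": joint speeds; "effort": joint torques, N m; "ee_pos": TCP position; "eef_rot": TCP orientation; "contact_force": force on the tool from outside, world axes, zero at the start; "moment": the same for the moment, N m; "width": opening from 0.0 (shut) to 1.0 (fully open); "grip_force": force on a finger pad.
Only numpy, scipy, OpenCV 4.12 (cv2) and the standard library are available. Lean on these libraries where they do the work, as an engineer would, in place of code of your own. Each camera call takes 0.05 s, during which the arm holds its last target. There are 200 camera calls.

## Working session

There is one attempt and no reset: what is moved stays moved. The work goes in short steps, Python scripts to look and compute and a tool call to move; the robot and the scene stay as the last step left them, time stands still between calls to the robot, and variables do not carry over. Pictures are saved under pics/ and viewed, at most 12 in all, crops included, and the job is handed in when it is done.

Besides the shell and the picture viewer there is one more tool, called after "Call:" by a JSON object that holds its "op" and its "data". jog_arm: Moves the arm, as the interface text tells. Its arguments: {"type":"object","properties":{"increments":{"type":"array"}},"required":["increments"]}

```bash
ls; mkdir -p pics; cat > h.py <<'E'
import numpy as np, cv2
from scipy.spatial.transform import Rotation as R
from station import bot
def grab(n,tag):
    d=bot.get_image(n); cv2.imwrite(f'pics/{tag}.png',cv2.cvtColor(d['frame'],cv2.COLOR_RGB2BGR))
    np.savez(f'pics/{tag}.npz',**d); return d
def load(tag): return dict(np.load(f'pics/{tag}.npz'))
def pts(d):
    "world point of every pixel from the depth map"
    v,u=np.mgrid[0:480,0:640]; z=d['z_map']
    c=np.stack([(u-d['cx'])/d['fx']*z,(v-d['cy'])/d['fy']*z,z],-1)
    return (c-np.ravel(d['tvec']))@R.from_rotvec(np.ravel(d['rvec'])).as_matrix()
def totool(dw):
    "world shift -> tool axes"
    return R.from_rotvec(bot.state()['eef_rot']).inv().apply(dw)
E
python3 - <<'E'
from h import *
a=grab('side','s0');b=grab('top','t0')
cv2.imwrite('pics/st0.png',cv2.resize(np.vstack([cv2.imread('pics/s0.png'),cv2.imread('pics/t0.png')]),(400,600)))
for d in(a,b):
    print(-R.from_rotvec(np.ravel(d['rvec'])).as_matrix().T@np.ravel(d['tvec']))
s=bot.state();print(s);print(R.from_rotvec(s['eef_rot']).as_matrix().round(3))
E
```

```text
pics
[ -93.86686219  980.59021813 1103.92140988]
[ 240.17256105   67.77408067 1631.79327756]
{'time_s': 0.1, 'qpos': array([-1.30802567e+00,  3.42652319e-01,  1.52489122e+00, -2.06088439e-05,
        1.27544448e+00, -1.45956392e-01]), 'joint_vel': array([ 0.00163267, -0.00108716, -0.00215903, -0.00092084, -0.00241023,
        0.00302245]), 'effort': array([ 1.71082142e-03, -4.32003772e+01, -2.44694388e+01,  7.19210249e-02,
        5.25989290e-02, -4.57618762e-05]), 'ee_pos': array([ 208.6647228 , -481.6224781 ,  404.12524829]), 'eef_rot': array([-3.07485242e+00, -6.37294064e-01,  1.58787454e-04]), 'contact_force': array([ 0.34797341,  1.03307224, -0.8811073 ]), 'moment': array([-0.00635361,  0.06178545, -0.00266321]), 'grip_force': 0.0, 'width': 1.001782833891441}
[[ 0.918  0.397 -0.   ]
 [ 0.397 -0.918  0.001]
 [ 0.    -0.001 -1.   ]]
```

View pics/s0.png

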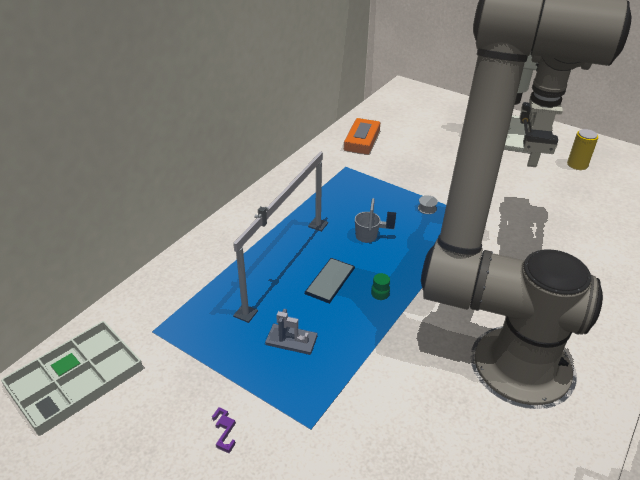

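View pics/t0.png

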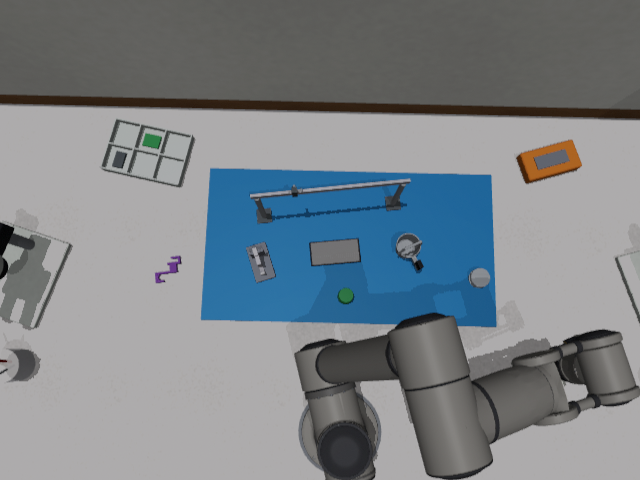

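Side view: the aluminium hook sits on the grey stand (290,325). A purple look-alike lies off the mat (224,430). The pail is at (368,225) with its tab at (391,220), the rail runs (238,245)–(322,157), and the stop is at (263,215). In the top view the stand is at (260,262), the rail (252,197)–(410,181), and the pail (409,245) with tab (418,266).

```bash
python3 - <<'E'
from h import *
for t in('s0','t0'):
    d=load(t);P=pts(d);hsv=cv2.cvtColor(d['frame'],cv2.COLOR_RGB2HSV)
    X,Y,Z=P[...,0],P[...,1],P[...,2]
    ok=d['z_map']>0
    # rail
    m=ok&(Z>225)&(Z<262)&(X>450)&(X<800)&(abs(Y)<350)
    p=P[m];print(t,'rail n',len(p),p.min(0).round(),p.max(0).round(),'zpct',np.percentile(p[:,2],[50,95]).round(1))
    f=np.polyfit(p[:,1],p[:,0],1);print(' x=%.3f y+%.1f'%tuple(f))
    m2=ok&(Z>246)&(Z<262)&(X>450)&(X<800)&(abs(Y)<350);q=P[m2];print(' stop',len(q),q.mean(0).round(1),q.min(0).round(),q.max(0).round())
    # hook/stand region
    for nm,(cx,cy,r,zl,zh) in dict(hook=(520,190,90,40,140),).items():
        pass
    box={'s0':(265,305,320,355),'t0':(245,240,277,285)}[t]
    v,u=np.mgrid[0:480,0:640];b=(u>=box[0])&(u<box[2])&(v>=box[1])&(v<box[3])&ok
    for lo,hi in((8,20),(50,75),(75,90),(90,105)):
        q=P[b&(Z>lo)&(Z<hi)]
        if len(q)>3:
            rr=cv2.minAreaRect(q[:,:2].astype(np.float32));print(' hook z',lo,hi,len(q),[np.round(a,1) for a in rr])
    box={'s0':(345,190,405,250),'t0':(392,230,428,275)}[t]
    b=(u>=box[0])&(u<box[2])&(v>=box[1])&(v<box[3])&ok
    for lo,hi in((50,66),(68,95),(98,118)):
        q=P[b&(Z>lo)&(Z<hi)]
        if len(q)>3:
            rr=cv2.minAreaRect(q[:,:2].astype(np.float32));print(' pail z',lo,hi,len(q),[np.round(a,1) for a in rr])
    im=d['frame'];bx={'s0':(250,290,330,360),'t0':(230,225,300,295)}[t]
    cv2.imwrite(f'pics/c_{t}.png',cv2.resize(cv2.cvtColor(im[bx[1]:bx[3],bx[0]:bx[2]],cv2.COLOR_RGB2BGR),None,fx=5,fy=5,interpolation=2))
a=cv2.imread('pics/c_s0.png');b=cv2.imread('pics/c_t0.png');b=cv2.resize(b,(350,350));cv2.imwrite('pics/cc.png',np.hstack([a,b]))
E
```

```text
s0 rail n 851 [ 606. -167.  225.] [668. 255. 259.] zpct [237.6 248.8]
 x=-0.127 y+641.2
 stop 60 [623.9 138.8 252.4] [616. 117. 246.] [633. 154. 259.]
 hook z 8 20 747 [array([470.7, 243.7]), array([111.2,  64.9]), np.float64(21.9)]
 hook z 50 75 152 [array([476.1, 250.6]), array([47.6, 21.3]), np.float64(38.1)]
 hook z 75 90 136 [array([478.3, 251.4]), array([39.7, 47.3]), np.float64(82.3)]
 hook z 90 105 11 [array([485.5, 252.2]), array([17.4, 10.5]), np.float64(12.9)]
 pail z 50 66 241 [array([ 506.6, -185.7]), array([ 76.2, 107. ]), np.float64(88.1)]
 pail z 68 95 108 [array([ 482.4, -197.4]), array([67.1, 76.1]), np.float64(19.7)]
 pail z 98 118 39 [array([ 514.5, -190.1]), array([ 6.5, 60.3]), np.float64(25.8)]
t0 rail n 729 [ 611. -164.  225.] [672. 252. 260.] zpct [239.  249.6]
 x=-0.126 y+645.9
 stop 55 [632.  114.2 252.6] [ 616. -103.  246.] [662. 237. 260.]
 hook z 8 20 500 [array([473.5, 239.8]), array([133.2,  86.2]), np.float64(4.8)]
 hook z 50 75 42 [array([482.7, 238.6]), array([37.9, 37.6]), np.float64(40.6)]
 hook z 75 90 77 [array([480.1, 247.7]), array([44.6, 37.2]), np.float64(3.5)]
 hook z 90 105 13 [array([493.3, 250.8]), array([21.9, 10.7]), np.float64(20.7)]
 pail z 50 66 137 [array([ 511.4, -184.4]), array([ 70.3, 102. ]), np.float64(83.8)]
 pail z 68 95 61 [array([ 487.8, -199.4]), array([67. , 66.7]), np.float64(20.2)]
 pail z 98 118 46 [array([ 518.1, -188.5]), array([ 7.5, 56.7]), np.float64(24.9)]
```

View pics/cc.png

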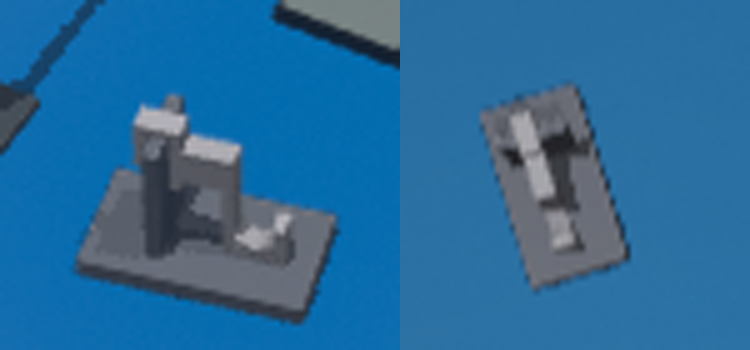

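The top and side crops show the bare aluminium hook on the stand, with its upper slot over the fin and its curl towards the robot (lower right in the top view, so yaw is about +20°). The candidates are the aluminium one on the stand (290,325) and the purple one on the bench (224,430). The aluminium one fits. Moving over it now.

Call:
{"op": "jog_arm", "data": {"increments": [[0,0,0,526,-562,49,0.5],[0,0,0,526,-562,49,0.5],[0,0,0,526,-562,49,0.5],[0,0,0,526,-562,49,0.5],[0,0,0,526,-562,49,0.5],[0,0,0,526,-562,49,0.5],[0,0,0,526,-562,49,0.5],[0,0,0,526,-562,49,0.5]]}}

```text
time_s: 0.77
ee_pos: [320.7, -166.6, 383.3]
eef_rot: [3.076, 0.637, 0.0]
contact_force: [1.6, 0.3, -0.4]
width: 0.511
grip_force: 0.0
```

Call:
{"op": "jog_arm", "data": {"increments": [[0,0,3,290,-306,28,0.5],[0,0,3,290,-306,28,0.5],[0,0,3,290,-306,28,0.5],[0,0,3,290,-306,28,0.5],[0,0,3,290,-306,28,0.5],[0,0,3,290,-306,28,0.5],[0,0,3,290,-306,28,0.5],[0,0,3,290,-306,28,0.5]]}}

```text
time_s: 1.43
ee_pos: [434.8, 146.3, 361.1]
eef_rot: [3.092, 0.558, -0.0]
contact_force: [1.0, -1.2, -0.2]
width: 0.498
grip_force: 0.0
```

Call:
{"op": "jog_arm", "data": {"increments": [[0,0,0,50,-53,0,0.5],[0,0,0,50,-53,0,0.5],[0,0,0,50,-53,0,0.5],[0,0,0,50,-53,0,0.5]]}}

```text
time_s: 1.77
ee_pos: [463.1, 212.4, 360.6]
eef_rot: [3.091, 0.561, -0.002]
contact_force: [-0.3, -0.3, -0.1]
width: 0.501
grip_force: 0.0
```

```bash
python3 - <<'E'
from h import *
d=grab('wrist','w1');s=bot.state();print(s['ee_pos'],R.from_rotvec(s['eef_rot']).as_matrix().round(3).tolist())
print(-R.from_rotvec(np.ravel(d['rvec'])).as_matrix().T@np.ravel(d['tvec']))
P=pts(d);ok=d['z_map']>0;Z=P[...,2]
for lo,hi in((8,20),(20,50),(66,78),(78,84),(84,95)):
    q=P[ok&(Z>lo)&(Z<hi)&(abs(P[...,0]-480)<70)&(abs(P[...,1]-245)<70)]
    if len(q)>9:
        rr=cv2.minAreaRect(q[:,:2].astype(np.float32));print(lo,hi,len(q),np.median(q,0).round(1),[np.round(a,1) for a in rr])
E
```

```text
[462.75538662 211.30208248 360.72226273] [[0.937, 0.35, -0.002], [0.35, -0.937, -0.001], [-0.002, 0.0, -1.0]]
[537.2263162  239.15087845 340.52281107]
8 20 7734 [480.  239.4  12. ] [array([473.2, 241.3]), array([110. ,  60.2]), np.float64(19.1)]
20 50 508 [443.  233.6  33.4] [array([465.6, 238.3]), array([64.5, 39.6]), np.float64(19.3)]
66 78 851 [470.8 242.1  75.9] [array([480. , 249.5]), array([36.1, 47.7]), np.float64(86.7)]
78 84 666 [493.9 242.2  81.9] [array([485.3, 249.8]), array([36.1, 42.8]), np.float64(74.1)]
84 95 794 [491.8 250.1  88. ] [array([490.6, 252.3]), array([22.6, 16.7]), np.float64(19.3)]
```

View pics/w1.png

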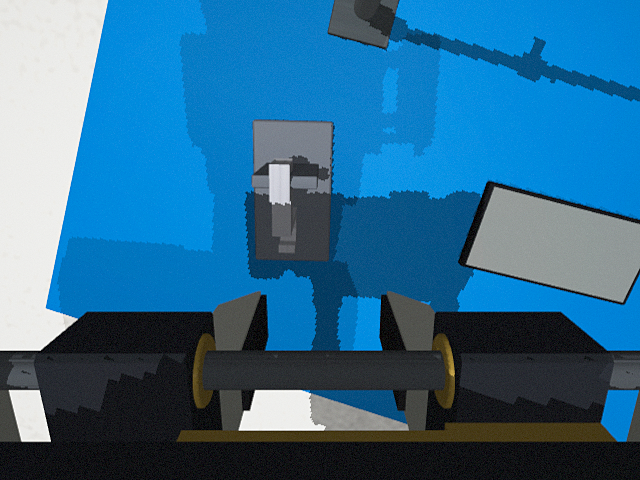

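The wrist view shows the stand base (255–333, 120–260), the hook's bright top (280,183) with the web (283,220), and the curl (287,245). Yaw is 19.2° and the web centre is about (471, 242.5, 66). Descending to pinch.

Call:
{"op": "jog_arm", "data": {"increments": [[0,0,1.3,18.7,-26.3,10,0.5],[0,0,1.3,18.7,-26.3,40,0.5],[0,0,1.3,18.7,-26.3,75,0.5],[0,0,1.3,18.7,-26.3,110,0.5],[0,0,1.3,18.7,-26.3,130,0.5],[0,0,1.3,18.7,-26.3,135.5,0.5],[0,0,1.3,18.7,-26.3,135.5,0.5],[0,0,1.3,18.7,-26.3,135.5,0.5]]}}

```text
time_s: 2.48
ee_pos: [471.9, 241.6, 227.0]
eef_rot: [-3.098, -0.52, -0.002]
contact_force: [0.9, 0.4, 0.4]
width: 0.5
grip_force: 0.0
```

Call:
{"op": "jog_arm", "data": {"increments": [[0,0,0,0,0,0,0.25],[0,0,0,0,0,0,0.2],[0,0,0,0,0,0,0.17],[0,0,0,0,0,0,0.14],[0,0,0,0,0,0,0.0],[0,0,0,0,0,0,0.0],[0,0,0,0,0,0,0.0],[0,0,0,0,0,0,0.0]]}}

```text
time_s: 3.15
ee_pos: [471.5, 242.3, 226.2]
eef_rot: [-3.098, -0.522, -0.001]
contact_force: [-0.6, 0.7, 3.2]
width: 0.13
grip_force: 30.1
```

Call:
{"op": "jog_arm", "data": {"increments": [[0,0,0,0,0,-8,0],[0,0,0,0,0,-25,0],[0,0,0,0,0,-55,0],[0,0,0,0,0,-90,0],[0,0,0,0,0,-125,0],[0,0,0,0,0,-160,0],[0,0,0,0,0,-185,0],[0,0,0,0,0,-195,0]]}}

```text
time_s: 3.82
ee_pos: [471.5, 242.3, 425.4]
eef_rot: [-3.097, -0.522, -0.011]
contact_force: [0.4, -0.5, -1.0]
width: 0.127
grip_force: 30.1
```

Call:
{"op": "jog_arm", "data": {"increments": [[0,0,2,2,20,0,0],[0,0,4,6,55,0,0],[0,0,6,10,95,0,0],[0,0,8,14,135,0,0],[0,0,10,17,170,0,0],[0,0,11,20,195,0,0],[0,0,12,20.8,210,0,0],[0,0,12,20.8,210,0,0]]}}

```text
time_s: 4.48
ee_pos: [560.7, 48.1, 419.6]
eef_rot: [3.135, 0.188, -0.003]
contact_force: [-0.8, -0.0, -0.9]
width: 0.133
grip_force: 30.1
```

```bash
python3 - <<'E'
from h import *
for i in range(4): s=bot.get_image('top')
d=grab('wrist','w2');s=bot.state();print(s['ee_pos'],s['eef_rot'],s['width'],s['contact_force'])
M=R.from_rotvec(s['eef_rot']).as_matrix();print(M.round(3).tolist())
P=pts(d);ok=d['z_map']>0;Z=P[...,2]
m=ok&(Z>236)&(Z<244)&(P[...,0]>600);q=P[m]
for y in range(-40,160,20):
    k=q[abs(q[:,1]-y)<3]
    if len(k)>5: print(y,len(k),k[:,0].min().round(1),k[:,0].max().round(1),np.median(k[:,2]).round(1))
m=ok&(Z>246)&(Z<262)&(P[...,0]>595)
v,u=np.nonzero(m);print('stop px',u.min(),u.max(),v.min(),v.max())
q=P[m];print(q.min(0).round(1),q.max(0).round(1))
q=P[ok&(Z>254)&(Z<260)&(P[...,0]>595)];print('blocktop',q[:,1].min(),q[:,1].max(),q[:,0].min(),q[:,0].max(),np.median(q[:,2]))
E
```

```text
[559.35341667  52.06791824 420.86886546] [-3.13493555e+00 -1.98346690e-01  7.73755264e-04] 0.13053142525061928 [-0.25049252 -0.1085302  -0.4039241 ]
[[0.992, 0.126, -0.001], [0.126, -0.992, 0.0], [-0.0, -0.0, -1.0]]
-40 378 645.7 654.1 239.9
-20 383 643.2 651.6 239.9
0 386 640.7 649.1 240.0
20 379 638.1 646.6 239.9
40 383 635.6 644.1 239.8
60 386 633.1 641.5 239.9
80 382 630.6 639.0 240.0
100 380 628.0 636.4 240.0
120 207 624.0 635.7 241.3
stop px 58 160 93 140
[619.3 116.9 246. ] [635.6 152.4 258.2]
blocktop 128.59469360789222 144.60885577286766 619.3144307631123 635.55154468091 255.97868899565447
```

View pics/w2.png

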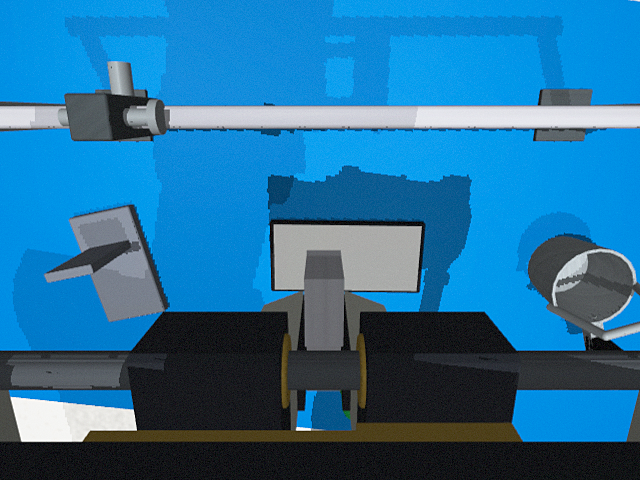

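The wrist view shows the rail band at v≈117 (r=639.8 in rail axes), the stop block at u 65–150 with the screw's pad ending at u≈165 (y≈117), and the held hook (325,270) straight in the grip. Next I check the hook's far edge in the hand.

```bash
python3 - <<'E'
from h import *
d=load('w2');P=pts(d);ok=d['z_map']>0
Q=P@np.array([[.992,-.1255,0],[.1255,.992,0],[0,0,1]]) if 0 else np.stack([.9921*P[...,0]+.1253*P[...,1],-.1253*P[...,0]+.9921*P[...,1],P[...,2]],-1)
v,u=np.mgrid[0:480,0:640]
m=ok&(v>240)&(v<300)&(u>300)&(u<350)&(Q[...,2]>255)
q=Q[m];print(len(q),np.percentile(q,[0,2,50,98,100],axis=0).round(1))
t=q[q[:,2]>q[:,2].max()-6];print(t.min(0),t.max(0))
m=ok&(abs(Q[...,2]-240)<3)&(abs(Q[...,1]+40)<70)&(Q[...,0]>620);q=Q[m];print('rail r',np.percentile(q[:,0],[1,50,99]))
m=ok&(Q[...,2]>243)&(Q[...,2]<262)&(Q[...,0]>620)&(u<175);q=Q[m];print('stop s',np.percentile(q[:,1],[0,1,99]));q=q[q[:,2]>252];print('block s',np.percentile(q[:,1],[1,99]))
E
```

```text
1905 [[586.8 -25.5 256.9]
 [587.3 -25.2 257.9]
 [593.7 -19.5 280.3]
 [594.7 -13.6 283.5]
 [595.2 -13.4 284.1]]
[586.76958552 -25.45270607 278.12920174] [594.47399903 -13.40582043 284.11962629]
rail r [635.95960377 639.82350273 643.62416289]
stop s [37.42400522 37.80878552 72.18554977]
block s [49.8812357  63.89188534]
```

Call:
{"op": "jog_arm", "data": {"increments": [[0,0,0,12,5,0,0],[0,0,0,30,12,0,0],[0,0,0,46,18,0,0],[0,0,0,54,21,0,0],[0,0,0,56.2,21,0,0],[0,0,0,56.2,21,0,0],[0,0,0,56.2,21,0,0],[0,0,0,56.2,21,6,0]]}}

```text
time_s: 5.4
ee_pos: [617.8, 37.5, 416.2]
eef_rot: [3.135, 0.197, 0.003]
contact_force: [0.4, 0.4, 0.5]
width: 0.127
grip_force: 30.1
```

Call:
{"op": "jog_arm", "data": {"increments": [[0,0,0,0,0,3,0],[0,0,0,0,0,6,0],[0,0,0,0,0,9,0],[0,0,0,0,0,11,0],[0,0,0,0,0,13,0],[0,0,0,0,0,15,0],[0,0,0,0,0,17,0],[0,0,0,0,0,17,0]]}}

```text
time_s: 6.07
ee_pos: [618.2, 36.7, 397.4]
eef_rot: [3.136, 0.195, -0.001]
contact_force: [0.6, -0.1, -1.0]
width: 0.128
grip_force: 30.1
```

```bash
python3 - <<'E'
from h import *
d=grab('wrist','w3');s=bot.state();print(s['ee_pos'],s['contact_force'],s['moment'])
p=s['ee_pos'];print('r',.9921*p[0]+.1253*p[1],'s',-.1253*p[0]+.9921*p[1],R.from_rotvec(s['eef_rot']).as_matrix().round(4).tolist())
E
```

```text
[618.24251562  36.74731543 397.70804119] [ 0.83354793 -0.64157035  0.14627972] [ 0.04461712  0.02668925 -0.01537819]
r 617.9628383673512 s -41.00877556668159 [[0.9923, 0.124, -0.0004], [0.124, -0.9923, -0.0001], [-0.0004, 0.0, -1.0]]
```

Call:
{"op": "jog_arm", "data": {"increments": [[0,0,0,0,0,3,0],[0,0,0,0,0,6,0],[0,0,0,0,0,9,0],[0,0,0,0,0,11,0],[0,0,0,0,0,13,0],[0,0,0,0,0,13,0]]}}

```text
time_s: 6.62
ee_pos: [618.2, 36.8, 384.5]
eef_rot: [3.135, 0.195, -0.001]
contact_force: [1.1, 0.4, -0.5]
width: 0.125
grip_force: 30.1
```

Call:
{"op": "jog_arm", "data": {"increments": [[0,0,0,0,0,0.5,0],[0,0,0,0,0,1,0],[0,0,0,0,0,1.5,0],[0,0,0,0,0,1.5,0]]}}

```text
time_s: 6.95
ee_pos: [618.2, 36.8, 384.2]
eef_rot: [3.135, 0.195, 0.002]
contact_force: [-0.9, 0.8, 4.1]
width: 0.131
grip_force: 30.1
```

Call:
{"op": "jog_arm", "data": {"increments": [[0,0,0,0,-3,-0.5,0],[0,0,0,0,-10,-0.5,0],[0,0,0,0,-19,-0.5,0],[0,0,0,0,-29,-0.5,0],[0,0,0,0,-39,-0.5,0],[0,0,0,0,-49,-0.5,0],[0,0,0,0,-57,-0.5,0],[0,0,0,0,-62,-0.5,0]]}}

```text
time_s: 7.62
ee_pos: [610.4, 99.7, 384.2]
eef_rot: [3.135, 0.197, 0.001]
contact_force: [-0.2, -3.3, 5.4]
width: 0.128
grip_force: 30.4
```

Call:
{"op": "jog_arm", "data": {"increments": [[0,0,0,0,-1,0,0],[0,0,0,0,-2,0,0],[0,0,0,0,-3,0,0],[0,0,0,0,-4,0,0],[0,0,0,0,-5,0,0],[0,0,0,0,-6,0,0],[0,0,0,0,-6,0,0]]}}

```text
time_s: 8.2
ee_pos: [610.0, 103.7, 384.1]
eef_rot: [3.135, 0.194, 0.001]
contact_force: [0.3, -3.1, 5.1]
width: 0.127
grip_force: 30.4
```

```bash
cat > st.py <<'E'
from h import *
s=bot.state();p=s['ee_pos'];f=s['contact_force']
print('r %.1f s %.1f z %.1f'%(.9921*p[0]+.1253*p[1],-.1253*p[0]+.9921*p[1],p[2]),'F r %.1f s %.1f z %.1f'%(.9921*f[0]+.1253*f[1],-.1253*f[0]+.9921*f[1],f[2]),s['moment'])
E
python3 st.py
```

```text
r 618.2 s 26.5 z 384.1 F r -0.1 s -3.1 z 5.1 [-0.42530005 -0.15699092 -0.10889896]
```

Call:
{"op": "jog_arm", "data": {"increments": [[0,0,0,0,0,-0.6,0],[0,0,0,0,-0.7,-0.6,0],[0,0,0,0,-1.4,-0.6,0],[0,0,0,0,-2.1,-0.6,0],[0,0,0,0,-2.8,-0.6,0],[0,0,0,0,-3.5,-0.6,0],[0,0,0,0,-3.5,-0.6,0]]}}

```text
time_s: 8.78
ee_pos: [609.3, 108.0, 384.3]
eef_rot: [-3.135, -0.196, 0.001]
contact_force: [0.6, -1.5, 2.0]
width: 0.125
grip_force: 30.3
```

```bash
python3 st.py
```

```text
r 618.0 s 30.8 z 384.3 F r 0.4 s -1.5 z 2.0 [-0.12634452 -0.05045266  0.04927321]
```

Call:
{"op": "jog_arm", "data": {"increments": [[0,0,0,0,-0.5,0,0],[0,0,0,0,-1,0,0],[0,0,0,0,-1.5,0,0],[0,0,0,0,-1.5,0,0]]}}

```text
time_s: 9.12
ee_pos: [609.1, 109.5, 384.3]
eef_rot: [-3.135, -0.195, 0.001]
contact_force: [0.3, 0.6, -0.1]
width: 0.13
grip_force: 30.1
```

```bash
python3 st.py
```

```text
r 618.0 s 32.3 z 384.3 F r 0.4 s 0.5 z -0.1 [-0.00885806 -0.04201666  0.06775293]
```

Call:
{"op": "jog_arm", "data": {"increments": [[0,0,0,0,0,0.3,0],[0,0,0,0,-0.4,0.3,0],[0,0,0,0,-0.8,0.3,0],[0,0,0,0,-0.8,0.3,0]]}}

```text
time_s: 9.45
ee_pos: [609.1, 110.0, 384.3]
eef_rot: [3.135, 0.195, 0.0]
contact_force: [-1.0, -0.3, 1.8]
width: 0.126
grip_force: 30.1
```

Call:
{"op": "jog_arm", "data": {"increments": [[0,0,0,0,-0.4,0,0],[0,0,0,0,-0.8,0,0],[0,0,0,0,-0.8,0,0]]}}

```text
time_s: 9.7
ee_pos: [609.1, 110.5, 384.2]
eef_rot: [3.135, 0.195, 0.0]
contact_force: [0.3, -2.7, 0.9]
width: 0.127
grip_force: 30.3
```

```bash
python3 st.py
```

```text
r 618.1 s 33.3 z 384.2 F r -0.1 s -2.8 z 0.9 [-0.44852628 -0.0148244  -0.03794861]
```

Call:
{"op": "jog_arm", "data": {"increments": [[0,0,0,0,-0.3,0,0],[0,0,0,0,-0.6,0,0],[0,0,0,0,-0.6,0,0],[0,0,0,0,-0.6,0,0]]}}

```text
time_s: 10.03
ee_pos: [609.1, 110.6, 384.3]
eef_rot: [3.134, 0.194, 0.0]
contact_force: [0.3, -6.6, 1.2]
width: 0.13
grip_force: 30.3
```

```bash
python3 st.py
```

```text
r 618.1 s 33.4 z 384.3 F r -0.5 s -6.6 z 1.2 [-0.83318827 -0.06158052 -0.05695796]
```

Firm contact with the pad (−6.6 N along the rail, with no more travel). Releasing and withdrawing upward.

Call:
{"op": "jog_arm", "data": {"increments": [[0,0,0,0,0,0,0.16],[0,0,0,0,0,0,0.2],[0,0,0,0,0,0,0.26],[0,0,0,0,0,0,0.32],[0,0,0,0,0,0,0.35],[0,0,0,0,0,0,0.35],[0,0,0,0,0,0,0.35],[0,0,0,0,0,0,0.35]]}}

```text
time_s: 10.7
ee_pos: [608.9, 111.5, 384.2]
eef_rot: [-3.135, -0.195, -0.0]
contact_force: [-0.5, 0.1, 0.0]
width: 0.348
grip_force: 0.0
```

```bash
python3 st.py
```

```text
r 618.1 s 34.3 z 384.2 F r -0.5 s 0.2 z 0.0 [ 0.02737155 -0.02068532  0.04538341]
```

Call:
{"op": "jog_arm", "data": {"increments": [[0,0,0,0,0,-5,0.35],[0,0,0,0,0,-15,0.35],[0,0,0,0,0,-30,0.35],[0,0,0,0,0,-50,0.35],[0,0,0,-20,10,-60,0.35],[0,0,0,-40,20,-60,0.35],[0,0,0,-50,30,-60,0.35],[0,0,0,-50,30,-60,0.35]]}}

```text
time_s: 11.37
ee_pos: [561.7, 74.1, 446.1]
eef_rot: [3.135, 0.193, 0.002]
contact_force: [1.2, 0.6, -0.0]
width: 0.349
grip_force: 0.0
```

```bash
python3 - <<'E'
from h import *
d=grab('wrist','w4');s=bot.state();print(s['time_s'],s['ee_pos'],s['contact_force'])
P=pts(d);ok=d['z_map']>0;v,u=np.mgrid[0:480,0:640]
Q=np.stack([.9921*P[...,0]+.1253*P[...,1],-.1253*P[...,0]+.9921*P[...,1],P[...,2]],-1)
m=ok&(Q[...,0]>575)&(Q[...,0]<660)&(Q[...,1]>20)&(Q[...,1]<80)&(Q[...,2]>150)
np.set_printoptions(suppress=True)
def st(n,k):
    q=Q[m&k]; print(n,len(q)); 
    if len(q)>5: print(np.percentile(q,[1,50,99],axis=0).round(1))
S,Z,r=Q[...,1],Q[...,2],Q[...,0]
st('hooktop',(S<37)&(Z>243)); st('web',(S<40)&(r<630)&(Z>205)&(Z<243)); st('curl',(S<45)&(Z<200)); st('pad',(S>36)&(S<49)&(Z>243)&(r>633))
E
```

```text
11.4167 [562.55153464  74.8057308  445.84561466] [-0.27042787  0.97482643  1.63976725]
hooktop 19726
[[577.4  20.2 245. ]
 [594.3  27.8 357.4]
 [646.5  36.8 374.6]]
web 1502
[[603.6  26.  211. ]
 [615.   30.7 231.3]
 [629.1  38.  234.6]]
curl 718
[[584.   26.5 166.7]
 [591.   29.1 182.8]
 [615.9  38.4 196.4]]
pad 700
[[633.6  36.1 243.3]
 [640.   39.8 246.5]
 [648.5  48.8 250. ]]
```

View pics/w4.png

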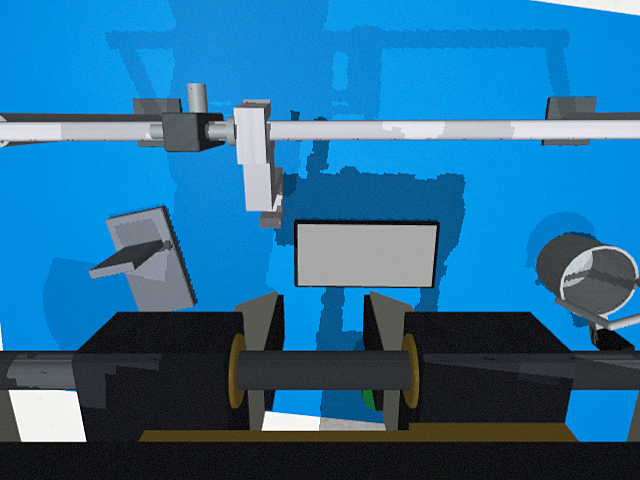

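The hook hangs on the rail at (255,130) with its curl at (271,220), beside the stop's pad (u≈232). Next I measure the gap and the curl position.

```bash
python3 - <<'E'
from h import *
d=load('w4');P=pts(d);ok=d['z_map']>0
Q=np.stack([.9921*P[...,0]+.1253*P[...,1],-.1253*P[...,0]+.9921*P[...,1],P[...,2]],-1)
for v in (105,112,118,124,128,132,136,142,150,165,180,195,205,212,216,220,224,227):
    print(v,[ '%d:%.0f,%.1f,%.0f'%(u,*Q[v,u]) for u in (range(222,246,2) if v in(124,128,132,136) else range(238,288,6)) if ok[v,u]])
im=cv2.cvtColor(d['frame'],cv2.COLOR_RGB2BGR)[80:240,150:310]
cv2.imwrite('pics/c4.png',cv2.resize(im,None,fx=3.7,fy=3.7,interpolation=cv2.INTER_NEAREST))
E
```

```text
105 ['238:650,37.4,239', '244:650,35.1,238', '250:650,32.8,237', '256:650,30.0,239', '262:650,27.4,239', '268:650,25.9,231', '274:655,48.5,1', '280:655,42.9,0', '286:655,37.2,0']
112 ['238:647,36.1,247', '244:647,33.8,247', '250:647,31.1,249', '256:647,28.9,247', '262:647,26.5,247', '268:647,25.9,233', '274:649,48.8,-0', '280:649,43.0,1', '286:649,37.2,2']
118 ['238:645,36.5,246', '244:645,33.9,247', '250:645,31.5,247', '256:645,29.0,247', '262:645,26.7,247', '268:645,26.0,233', '274:643,48.8,2', '280:643,43.1,1', '286:643,37.4,1']
124 ['222:642,43.3,245', '224:642,42.6,244', '226:642,41.0,248', '228:642,40.0,249', '230:642,39.5,248', '232:642,38.4,249', '234:642,38.2,246', '236:642,37.4,246', '238:642,36.3,247', '240:642,35.9,246', '242:642,34.9,246', '244:642,34.0,247']
128 ['222:641,43.3,246', '224:641,42.2,247', '226:641,41.2,248', '228:641,40.1,249', '230:641,39.3,249', '232:641,38.5,249', '234:641,38.0,248', '236:641,37.3,247', '238:641,36.7,246', '240:641,35.6,247', '242:641,35.0,246', '244:641,34.2,246']
132 ['222:639,43.3,246', '224:639,42.6,245', '226:639,41.6,247', '228:63
[... 1634 characters left out ...]
'286:551,40.1,0']
216 ['238:547,89.1,1', '244:547,83.0,1', '250:547,77.0,0', '256:547,70.7,1', '262:590,37.5,185', '268:590,33.8,187', '274:590,30.4,187', '280:590,27.0,186', '286:548,40.0,2']
220 ['238:544,89.0,3', '250:543,77.1,1', '256:543,71.0,1', '262:588,37.0,189', '268:589,33.6,189', '274:588,30.2,189', '280:588,26.8,189', '286:543,40.2,1']
224 ['238:539,89.5,1', '244:538,83.8,-1', '250:539,77.3,1', '256:539,71.2,1', '262:586,37.3,188', '268:586,33.9,188', '274:586,30.5,187', '280:586,27.0,187', '286:539,40.4,1']
227 ['238:536,89.4,3', '244:536,83.5,2', '250:536,77.6,0', '256:536,71.4,1', '262:584,37.4,188', '268:584,33.9,188', '274:584,30.5,188', '280:584,27.0,188', '286:536,40.5,1']
```

View pics/c4.png

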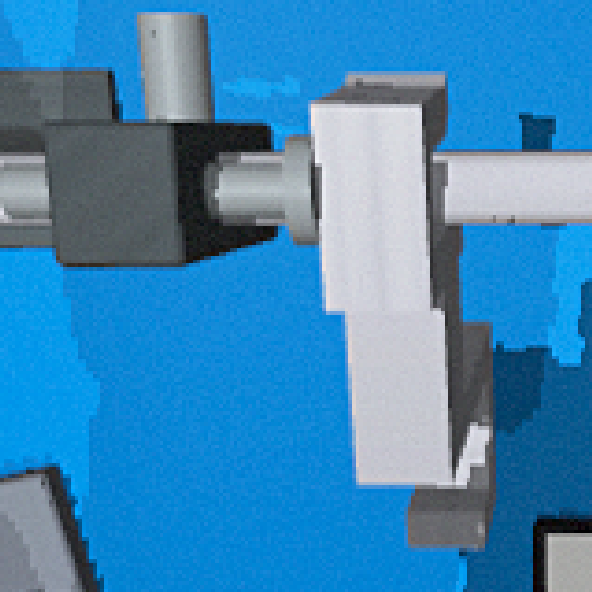

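The crop shows the hook's side flush against the round pad (u≈310 in the crop). It sags 5°, with the curl tip at r≈587, z≈189, which puts the curl rest point at r≈600, s≈32, z≈178. Next is a close look at the pail.

Call:
{"op": "jog_arm", "data": {"increments": [[0,0,-2,-15,20,0,0.4],[0,0,-5,-40,55,0,0.4],[0,0,-8,-65,95,10,0.4],[0,0,-11,-88,130,20,0.4],[0,0,-14,-110,165,35,0.4],[0,0,-16,-130,200,50,0.4],[0,0,-17,-150,235,68,0.4],[0,0,-17.5,-165,265,85,0.4]]}}

```text
time_s: 12.08
ee_pos: [435.5, -200.1, 364.5]
eef_rot: [3.067, 0.671, 0.003]
contact_force: [0.5, 0.5, -0.5]
width: 0.399
grip_force: 0.0
```

Call:
{"op": "jog_arm", "data": {"increments": [[0,0,0,-2,15,8,0.4],[0,0,0,-3,20,10,0.4],[0,0,0,-3,20,10,0.4],[0,0,0,-3,20,10,0.4],[0,0,0,-3,20,10,0.4]]}}

```text
time_s: 12.5
ee_pos: [442.0, -216.8, 354.9]
eef_rot: [3.068, 0.672, 0.001]
contact_force: [0.2, -0.1, 0.3]
width: 0.402
grip_force: 0.0
```

```bash
python3 - <<'E'
from h import *
d=grab('wrist','w5');s=bot.state();print(s['time_s'],s['ee_pos'],R.from_rotvec(s['eef_rot']).as_matrix().round(4).tolist())
P=pts(d);ok=d['z_map']>0;Z=P[...,2]
reg=ok&(abs(P[...,0]-495)<75)&(abs(P[...,1]+200)<75)
for lo,hi in((54,64),(80,96),(108,120)):
    q=P[reg&(Z>lo)&(Z<hi)]
    if len(q)>9:
        rr=cv2.minAreaRect(q[:,:2].astype(np.float32));print(lo,hi,len(q),np.median(q,0).round(1),[np.round(a,1) for a in rr])
E
```

```text
12.55 [ 441.87008178 -216.77510855  354.88893101] [[0.9083, 0.4184, 0.0011], [0.4184, -0.9083, -0.0005], [0.0008, 0.0009, -1.0]]
54 64 2512 [ 523.5 -191.3   59.4] [array([ 522.6, -190.8]), array([79.5, 72.4]), np.float64(63.9)]
80 96 925 [ 469.1 -213.9   89.9] [array([ 487.8, -204.6]), array([69.2, 67.7]), np.float64(24.6)]
108 120 1581 [ 516.3 -191.2  114.9] [array([ 516.5, -191.7]), array([ 6.7, 56.5]), np.float64(24.7)]
```

View pics/w5.png

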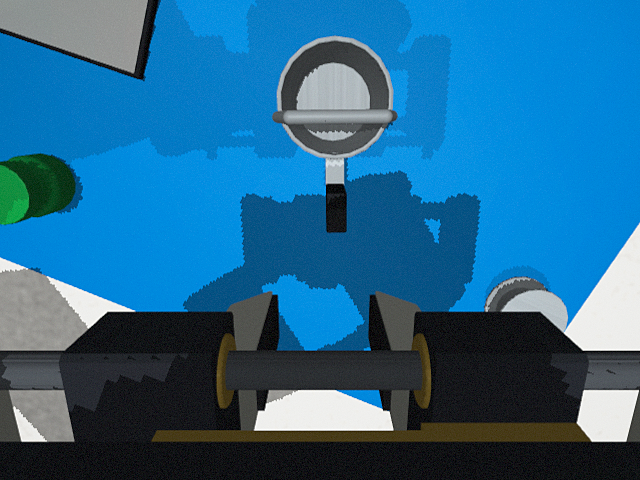

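Wrist view: pail rim circle at (335,97), crossbar (335,117), black tab (336,208). The pail yaws 24.7°, the bar is at (516.4,−191.7), and the tab pinch point at (467,−214,70). I'll pinch with the tool leaned back 15° so the gripper body clears the hook later.

Call:
{"op": "jog_arm", "data": {"increments": [[0,5,0,-6,4,5,0.4],[0,10,0,-12,8.3,20,0.4],[0,15,0,-17,8.3,40,0.4],[0,15,0,-17,8.3,65,0.4],[0,15,0,-17,8.3,90,0.4],[0,15,0,-17,8.3,110,0.4],[0,15,0,-17,8.3,123,0.4],[0,15,0,-17,8.3,128,0.4]]}}

```text
time_s: 13.22
ee_pos: [429.3, -231.3, 224.9]
eef_rot: [-2.988, -0.654, -0.391]
contact_force: [0.3, 0.3, -0.1]
width: 0.401
grip_force: 0.0
```

Call:
{"op": "jog_arm", "data": {"increments": [[0,0,0,0,0,0,0.4],[0,0,0,0,0,0,0.3],[0,0,0,0,0,0,0.2],[0,0,0,0,0,0,0.14],[0,0,0,0,0,0,0],[0,0,0,0,0,0,0],[0,0,0,0,0,0,0],[0,0,0,0,0,0,0]]}}

```text
time_s: 13.88
ee_pos: [429.4, -232.6, 226.8]
eef_rot: [-2.991, -0.653, -0.395]
contact_force: [-1.4, 1.7, 6.5]
width: 0.134
grip_force: 30.0
```

```bash
python3 - <<'E'
from h import *
s=bot.state();p=s['ee_pos'];M=R.from_rotvec(s['eef_rot']).as_matrix()
print(p,M.round(4).tolist(),'grasp',p+159*M[:,2],s['contact_force'],s['moment'],s['width'])
E
```

```text
[ 429.37457765 -232.59512511  226.7876206 ] [[0.8779, 0.4165, 0.2361], [0.4024, -0.9091, 0.1076], [0.2595, 0.0005, -0.9657]] grasp [ 466.92089861 -215.48246761   73.23492366] [-1.38591953  1.66772492  6.51313281] [ 0.53229605 -0.01150195  0.06879897] 0.1339010940473587
```

Call:
{"op": "jog_arm", "data": {"increments": [[0,0,0,0.3,0,-1,0],[0,0,0,0.8,0,-3,0],[0,0,0,1.6,0,-6,0],[0,0,0,2.6,0,-10,0],[0,0,0,4.0,0,-15,0],[0,0,0,5.4,0,-20,0],[0,0,0,6.5,0,-24,0],[0,0,0,6.5,0,-24,0]]}}

```text
time_s: 14.55
ee_pos: [429.6, -232.8, 252.1]
eef_rot: [-2.992, -0.653, -0.396]
contact_force: [-0.0, -0.6, -2.7]
width: 0.133
grip_force: 30.0
```

```bash
cat > pl.py <<'E'
from h import *
import sys
d=grab('wrist',sys.argv[1]);s=bot.state();p=s['ee_pos'];M=R.from_rotvec(s['eef_rot']).as_matrix();g=p+159*M[:,2]
print(s['time_s'],p.round(1),'grasp',g.round(1),s['contact_force'].round(1),s['moment'].round(2),'yaw',np.degrees(np.arctan2(-M[0,1],M[1,1])+np.pi),'W->T rows',M.T.round(3).tolist())
P=pts(d);ok=d['z_map']>0
xh=np.array([M[1,1]*-1,M[0,1]]);
L=np.stack([(P[...,:2]-g[:2])@xh,(P[...,:2]-g[:2])@np.array([-xh[1],xh[0]]),P[...,2]-g[2]],-1)
v,u=np.mgrid[0:480,0:640]
m=ok&(L[...,0]>35)&(L[...,0]<75)&(abs(L[...,1])<30)&(L[...,2]>25)&(L[...,2]<60);q=L[m]
print('bar n',len(q),np.percentile(q,[1,50,99],axis=0).round(1).tolist())
for sgn in(-1,1):
    k=q[(q[:,1]*sgn>8)&(q[:,1]*sgn<20)]; print(sgn,k.mean(0).round(1))
m=ok&(L[...,0]>20)&(L[...,0]<110)&(abs(L[...,1])<6)&(L[...,2]>-25)&(L[...,2]<8);q=L[m]
if len(q): 
  for a,b in((22,36),(90,110)):
    k=q[(q[:,0]>a)&(q[:,0]<b)]
    if len(k): print('rim',a,k[k[:,2]>np.percentile(k[:,2],70)].mean(0).round(1),len(k))
E
python3 pl.py w6
```

```text
14.6 [ 429.5 -232.7  251.6] grasp [ 467.1 -215.7   98.1] [ 0.7  0.5 -4. ] [-0.16  0.37  0.01] yaw 24.62530438910593 W->T rows [[0.878, 0.403, 0.259], [0.417, -0.909, 0.001], [0.236, 0.107, -0.966]]
bar n 5327 [[51.3, -27.3, 30.3], [54.3, -0.8, 42.0], [58.2, 25.5, 43.9]]
-1 [ 54.6 -14.   42. ]
1 [54.4 14.  41.9]
rim 22 [ 30.7   0.  -13. ] 776
rim 90 [ 98.2  -0.  -12.7] 598
```

View pics/w6.png

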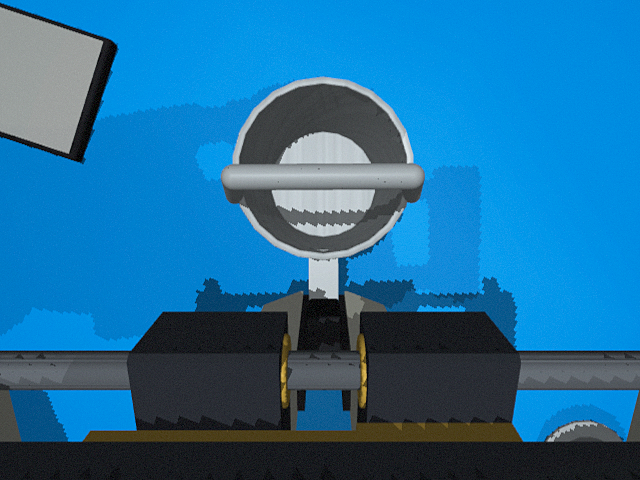

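The pail hangs level in the grip (front and back rim within 0.3 mm). The bar is 54.4 mm ahead of and 39 mm above the grasp point. Carrying it towards the hook.

Call:
{"op": "jog_arm", "data": {"increments": [[0,0,0,1.9,0,-7,0],[0,0,0.2,7.2,-2.8,-20.7,0],[-0.2,0,0.7,16.6,-11.3,-37.1,0],[-0.4,0,1.5,29,-25.4,-52.7,0],[-0.7,0,2.7,43.5,-45.1,-64,0],[-1.1,0,4,55.9,-67.7,-60.7,0],[-1.4,0,5.4,68.2,-90.2,-57.4,0],[-1.8,0,6.7,80.5,-112.8,-54.1,0]]}}

```text
time_s: 15.27
ee_pos: [440.0, -102.4, 324.6]
eef_rot: [-3.04, -0.47, -0.401]
contact_force: [-0.3, -0.5, -2.7]
width: 0.127
grip_force: 30.0
```

```bash
cat > go.py <<'E'
from h import *
import sys
# target of bar: r s z ; pail yaw 7.2 deg, bar offset in pail frame from grasp: 54.4,-0.4,39
r,s_,z=map(float,sys.argv[1:4]);s=bot.state();p=s['ee_pos'];M=R.from_rotvec(s['eef_rot']).as_matrix()
yaw=np.degrees(np.arctan2(M[0,1],-M[1,1]));dy=7.2-yaw
T=R.from_rotvec([0,0,dy],degrees=True).as_matrix()@M
c=np.radians(7.2);F=np.array([[np.cos(c),-np.sin(c),0],[np.sin(c),np.cos(c),0],[0,0,1]])
tcp=F@(np.array([r,s_,z])-[54.4,-.4,39])-159*T[:,2]
b=F.T@(p+159*M[:,2])+[54.4,-.4,39]
print(s['time_s'],'bar now',b.round(1),'yaw',yaw.round(1),'lean',np.degrees(np.arccos(-M[2,2])).round(1),'F',(F.T@s['contact_force']).round(1))
print('turn tool',(M.T@[0,0,dy]).round(1),'shift tool',(M.T@(tcp-p)).round(1))
print('M^T',M.T.round(3).tolist())
E
python3 go.py 560 31.8 210
```

```text
15.2667 bar now [ 518.7 -149.7  210.1] yaw 17.6 lean 15.0 F [-0.4 -0.4 -2.7]
turn tool [-2.7 -0.  10. ] shift tool [  71.5 -178.5   19.2]
M^T [[0.921, 0.292, 0.259], [0.302, -0.953, 0.0], [0.247, 0.078, -0.966]]
```

Call:
{"op": "jog_arm", "data": {"increments": [[-0.3,0,1.2,9,-22,2.4,0],[-0.7,0,2.6,19,-47,5,0],[-1.1,0,4.1,30,-74,8,0],[-1.6,0,5.8,42,-104,11,0],[-2,0,7.4,53,-132,14,0],[-2.4,0,8.8,63,-157,17,0],[-2.6,0,9.7,69,-172,18.5,0],[-2.7,0,10,71.5,-178,19.2,0]]}}

```text
time_s: 15.93
ee_pos: [456.4, 90.9, 324.2]
eef_rot: [-3.092, -0.2, -0.406]
contact_force: [-0.1, -0.2, -3.1]
width: 0.126
grip_force: 30.0
```

Call:
{"op": "jog_arm", "data": {"increments": [[0,0,0,0,0,0,0],[0,0,0,0,0,0,0],[0,0,0,0,0,0,0]]}}

```text
time_s: 16.18
ee_pos: [456.6, 88.1, 324.0]
eef_rot: [-3.093, -0.198, -0.406]
contact_force: [-0.1, 0.4, -3.0]
width: 0.131
grip_force: 30.0
```

```bash
python3 go.py 598 31.8 205; python3 pl.py w7|tail -5; python3 - <<'E'
from h import *
d=load('w7');P=pts(d);ok=d['z_map']>0
Q=np.stack([.9921*P[...,0]+.1253*P[...,1],-.1253*P[...,0]+.9921*P[...,1],P[...,2]],-1)
r,s,Z=Q[...,0],Q[...,1],Q[...,2]
for n,k in dict(bar=(r>545)&(r<575)&(Z>195)&(Z<225)&(abs(s-32)<26),tip=(r>578)&(r<596)&(Z>180)&(Z<196)&(abs(s-32)<20),web=(r>600)&(r<630)&(Z>200)&(Z<240)&(abs(s-32)<15)).items():
    q=Q[ok&k];print(n,len(q),np.percentile(q,[1,50,99],axis=0).round(1).tolist() if len(q) else '')
E
```

```text
16.1833 bar now [559.6  29.8 209.4] yaw 7.3 lean 15.0 F [-0.1  0.4 -3. ]
turn tool [-0.  -0.   0.1] shift tool [36.  -2.  14.2]
M^T [[0.958, 0.123, 0.258], [0.127, -0.992, 0.0], [0.256, 0.032, -0.966]]
bar n 5326 [[51.5, -26.8, 30.1], [54.5, -0.2, 41.5], [58.3, 26.1, 43.2]]
-1 [ 54.8 -14.   41.4]
1 [54.6 14.  41.3]
rim 22 [ 30.8   0.  -13.5] 808
rim 90 [100.6   1.2   6.8] 1186
bar 5006 [[556.6, 6.5, 205.5], [559.8, 31.4, 211.9], [563.5, 56.1, 213.7]]
tip 888 [[583.9, 26.8, 180.5], [586.3, 32.8, 188.0], [589.9, 38.5, 189.6]]
web 798 [[604.8, 26.5, 200.1], [605.9, 32.4, 206.6], [606.9, 38.3, 212.8]]
```

View pics/w7.png

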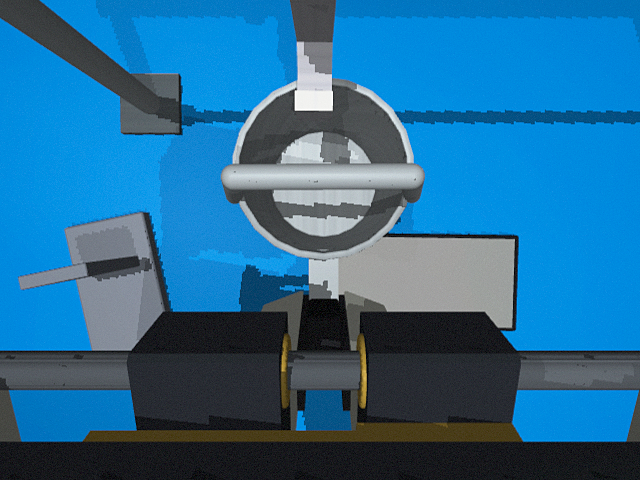

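Bar centred at (r 560, s 31.4, z 210). The curl tip is at r 584–590 with its top at z 189.5 and s 32.6. Moving over the curl, then lowering.

Call:
{"op": "jog_arm", "data": {"increments": [[0,0,0,3,0,1,0],[0,0,0,8,-0.5,3,0],[0,0,0,15,-1,5.5,0],[0,0,0,22,-1.2,8.5,0],[0,0,0,29,-1.2,11,0],[0,0,0,34,-1.2,13,0],[0,0,0,35.7,-1.2,13.7,0],[0,0,0,35.7,-1.2,13.7,0]]}}

```text
time_s: 16.9
ee_pos: [494.8, 94.7, 319.7]
eef_rot: [-3.092, -0.198, -0.407]
contact_force: [-0.1, -0.3, -2.4]
width: 0.132
grip_force: 30.0
```

```bash
python3 go.py 598 31 182; python3 - <<'E'
from h import *
d=grab('wrist','w8');P=pts(d);ok=d['z_map']>0
Q=np.stack([.9921*P[...,0]+.1253*P[...,1],-.1253*P[...,0]+.9921*P[...,1],P[...,2]],-1)
r,s,Z=Q[...,0],Q[...,1],Q[...,2]
for n,k in dict(bar=(r>585)&(r<603)&(Z>199)&(Z<215)&(abs(s-32)<26),tip=(r>578)&(r<596)&(Z>180)&(Z<196)&(abs(s-32)<20),web=(r>602.5)&(r<630)&(Z>205)&(Z<240)&(abs(s-32)<15)).items():
    q=Q[ok&k];print(n,len(q),np.percentile(q,[1,50,99],axis=0).round(1).tolist() if len(q) else '')
E
```

```text
16.9 bar now [598.3  31.5 205.1] yaw 7.3 lean 15.0 F [-0.1 -0.3 -2.4]
turn tool [-0.  -0.   0.1] shift tool [-6.3  0.4 22.2]
M^T [[0.958, 0.123, 0.258], [0.128, -0.992, 0.0], [0.256, 0.033, -0.966]]
bar 5106 [[595.4, 6.5, 204.4], [598.5, 31.9, 207.6], [602.3, 57.2, 209.4]]
tip 814 [[584.0, 26.7, 182.3], [587.1, 32.6, 188.1], [590.5, 38.5, 189.8]]
web 8599 [[603.3, 26.3, 211.9], [616.6, 32.2, 231.8], [628.0, 38.0, 239.2]]
```

Call:
{"op": "jog_arm", "data": {"increments": [[0,0,0,-0.5,0,2,0],[0,0,0,-1.3,0,5,0],[0,0,0,-2.2,0,8.5,0],[0,0,0,-3.1,0,12,0],[0,0,0,-4,0,15.5,0],[0,0,0,-4.8,0,18.5,0],[0,0,0,-5.6,0,21,0],[0,0,0,-5.6,0,21,0]]}}

```text
time_s: 17.62
ee_pos: [494.2, 94.6, 297.6]
eef_rot: [-3.093, -0.198, -0.405]
contact_force: [0.8, -0.2, -1.9]
width: 0.126
grip_force: 30.0
```

```bash
python3 go.py 600 31.5 178
```

```text
17.6167 bar now [597.5  31.6 182.9] yaw 7.3 lean 14.9 F [ 0.8 -0.3 -1.9]
turn tool [-0.  -0.   0.1] shift tool [ 1.2 -0.   5.4]
M^T [[0.958, 0.123, 0.258], [0.127, -0.992, 0.0], [0.256, 0.032, -0.966]]
```

Call:
{"op": "jog_arm", "data": {"increments": [[0,0,0,-0.3,0,1,0],[0,0,0,-0.5,0,2,0],[0,0,0,-0.8,0,3,0],[0,0,0,-0.8,0,3,0]]}}

```text
time_s: 17.95
ee_pos: [494.3, 94.6, 295.1]
eef_rot: [-3.092, -0.198, -0.407]
contact_force: [0.2, -0.8, -2.0]
width: 0.129
grip_force: 30.0
```

```bash
python3 go.py 600 31.5 178
```

```text
17.95 bar now [597.9  31.5 180.5] yaw 7.3 lean 15.0 F [ 0.1 -0.8 -2. ]
turn tool [-0.  -0.   0.1] shift tool [ 1.4 -0.1  3. ]
M^T [[0.958, 0.123, 0.259], [0.127, -0.992, 0.0], [0.257, 0.033, -0.966]]
```

Call:
{"op": "jog_arm", "data": {"increments": [[0,0,0,0.4,0,0.8,0],[0,0,0,0.2,0,1.6,0],[0,0,0,0.2,0,2.2,0],[0,0,0,0.2,0,2.2,0]]}}

```text
time_s: 18.28
ee_pos: [495.1, 94.7, 293.0]
eef_rot: [-3.092, -0.198, -0.407]
contact_force: [0.5, 0.3, -3.0]
width: 0.129
grip_force: 30.0
```

```bash
python3 go.py 600 31.5 178
```

```text
18.2833 bar now [598.6  31.5 178.4] yaw 7.3 lean 15.0 F [ 0.6  0.2 -3. ]
turn tool [-0.  -0.   0.1] shift tool [ 1.2 -0.   0.7]
M^T [[0.958, 0.123, 0.259], [0.128, -0.992, 0.0], [0.257, 0.033, -0.966]]
```

Call:
{"op": "jog_arm", "data": {"increments": [[0,0,0,-0.2,0,0.7,0],[0,0,0,-0.3,0,1.2,0],[0,0,0,-0.3,0,1.2,0]]}}

```text
time_s: 18.53
ee_pos: [495.4, 94.7, 292.1]
eef_rot: [-3.092, -0.198, -0.409]
contact_force: [0.1, 0.6, -0.6]
width: 0.129
grip_force: 30.0
```

```bash
python3 go.py 600 31.5 178
```

```text
18.5333 bar now [599.1  31.5 177.6] yaw 7.3 lean 15.1 F [ 0.1  0.6 -0.6]
turn tool [-0.  -0.   0.1] shift tool [ 1.  -0.1 -0.2]
M^T [[0.958, 0.123, 0.26], [0.128, -0.992, 0.001], [0.258, 0.033, -0.966]]
```

Call:
{"op": "jog_arm", "data": {"increments": [[0,0,0,0,0,0.3,0],[0,0,0,0,0,0.5,0],[0,0,0,0,0,0.5,0],[0,0,0,0,0,0.5,0]]}}

```text
time_s: 18.87
ee_pos: [495.6, 94.8, 291.8]
eef_rot: [-3.092, -0.198, -0.409]
contact_force: [0.8, 0.5, 1.8]
width: 0.13
grip_force: 30.0
```

```bash
python3 go.py 600 31.5 178
```

```text
18.8667 bar now [599.3  31.5 177.2] yaw 7.3 lean 15.1 F [0.8 0.4 1.8]
turn tool [-0.  -0.   0.1] shift tool [ 0.9 -0.1 -0.5]
M^T [[0.958, 0.123, 0.26], [0.127, -0.992, 0.001], [0.258, 0.033, -0.966]]
```

The bar is seated: the load has moved to the hook. Easing off slightly and opening.

Call:
{"op": "jog_arm", "data": {"increments": [[0,0,0,0,0,-0.4,0],[0,0,0,0,0,-0.4,0.13],[0,0,0,0,0,-0.4,0.14],[0,0,0,0,0,-0.4,0.15],[0,0,0,0,0,-0.4,0.17],[0,0,0,0,0,-0.4,0.2],[0,0,0,0,0,-0.4,0.26],[0,0,0,0,0,-0.4,0.33]]}}

```text
time_s: 19.53
ee_pos: [495.1, 94.7, 291.7]
eef_rot: [-3.092, -0.198, -0.407]
contact_force: [1.1, 0.7, 0.4]
width: 0.288
grip_force: 0.0
```

Call:
{"op": "jog_arm", "data": {"increments": [[0,0,0,0,0,-0.4,0.38],[0,0,0,0,0,-0.4,0.38],[0,0,0,0,0,-0.4,0.38],[0,0,0,0,0,-0.4,0.38],[0,0,0,0,0,-0.4,0.38],[0,0,0,0,0,-0.4,0.38],[0,0,0,0,0,-0.4,0.38],[0,0,0,0,0,-0.4,0.38]]}}

```text
time_s: 20.2
ee_pos: [495.1, 94.7, 292.2]
eef_rot: [-3.092, -0.198, -0.407]
contact_force: [0.1, 0.0, -0.1]
width: 0.379
grip_force: 0.0
```

```bash
python3 go.py 600 31.5 178; python3 pl.py w9|tail -5
```

```text
20.2 bar now [598.6  31.5 177.6] yaw 7.3 lean 15.0 F [ 0.1 -0.  -0.1]
turn tool [-0.  -0.   0.1] shift tool [ 1.5 -0.  -0. ]
M^T [[0.958, 0.123, 0.259], [0.128, -0.992, 0.001], [0.257, 0.033, -0.966]]
20.25 [495.1  94.7 292.2] grasp [535.9  99.9 138.6] [-0.1  0.4  0.7] [0.01 0.16 0.02] yaw 7.329173841704779 W->T rows [[0.958, 0.123, 0.259], [0.128, -0.992, 0.001], [0.257, 0.033, -0.966]]
bar n 8889 [[40.7, -26.7, 31.2], [55.0, 0.2, 41.1], [65.2, 25.4, 56.4]]
-1 [ 55.7 -14.   40.9]
1 [55.6 14.  41.3]
rim 22 [ 31.    0.1 -13.5] 841
```

Call:
{"op": "jog_arm", "data": {"increments": [[0,0,0,0,0,-3,0.38],[0,0,0,0,0,-9,0.38],[0,0,0,0,0,-18,0.38],[0,0,0,0,0,-32,0.38],[0,0,0,0,0,-50,0.38],[0,0,0,-20,0,-70,0.38],[0,0,0,-60,0,-85,0.38],[0,0,0,-90,0,-90,0.38]]}}

```text
time_s: 20.92
ee_pos: [384.1, 80.6, 357.6]
eef_rot: [-3.092, -0.199, -0.412]
contact_force: [-0.5, -0.2, -0.1]
width: 0.378
grip_force: 0.0
```

Call:
{"op": "jog_arm", "data": {"increments": [[0,0,0,-20,30,0,0.38],[0,0,0,-30,70,0,0.38],[0,0,0,-30,110,0,0.38],[0,0,0,-30,150,0,0.38],[0,0,0,-30,150,0,0.38],[0,0,0,-30,150,0,0.38],[0,0,0,-30,150,0,0.38],[0,0,0,-30,150,0,0.38]]}}

```text
time_s: 21.58
ee_pos: [375.9, -70.7, 348.3]
eef_rot: [-3.092, -0.2, -0.407]
contact_force: [-0.9, 0.6, 0.7]
width: 0.38
grip_force: 0.0
```

```bash
python3 - <<'E'
from h import *
d=grab('side','s9');P=pts(d)
Q=np.stack([.9921*P[...,0]+.1253*P[...,1],-.1253*P[...,0]+.9921*P[...,1],P[...,2]],-1)
def pail(d,Q):
    m=(d['z_map']>0)&(Q[...,0]>550)&(Q[...,0]<650)&(abs(Q[...,1]-32)<40)&(Q[...,2]>60)&(Q[...,2]<140);return np.percentile(Q[m],[1,50,99],axis=0).round(1).tolist()
print(pail(d,Q))
for i in range(16): bot.get_image('top')
d=grab('side','s10');P=pts(d);Q=np.stack([.9921*P[...,0]+.1253*P[...,1],-.1253*P[...,0]+.9921*P[...,1],P[...,2]],-1)
print(pail(d,Q),bot.state()['time_s'],bot.state()['contact_force'])
print('stop region',[np.round(a,1) for a in np.percentile(Q[(Q[...,2]>243)&(Q[...,2]<251)&(abs(Q[...,0]-640)<15)&(abs(Q[...,1]-35)<14)],[1,99],axis=0)])
im=cv2.cvtColor(d['frame'],cv2.COLOR_RGB2BGR)[150:350,190:430];cv2.imwrite('pics/c10.png',cv2.resize(im,None,fx=3,fy=3,interpolation=cv2.INTER_CUBIC))
E
```

```text
[[552.4, -1.9, 66.7], [600.7, 39.0, 105.7], [641.1, 69.3, 136.9]]
[[552.2, -2.1, 67.6], [600.8, 38.3, 106.0], [641.1, 70.6, 136.3]] 22.4833 [-0.66866038  0.2086048   0.2100371 ]
stop region [array([626.3,  26.5, 243.3]), array([646.1,  44. , 250. ])]
```

View pics/c10.png

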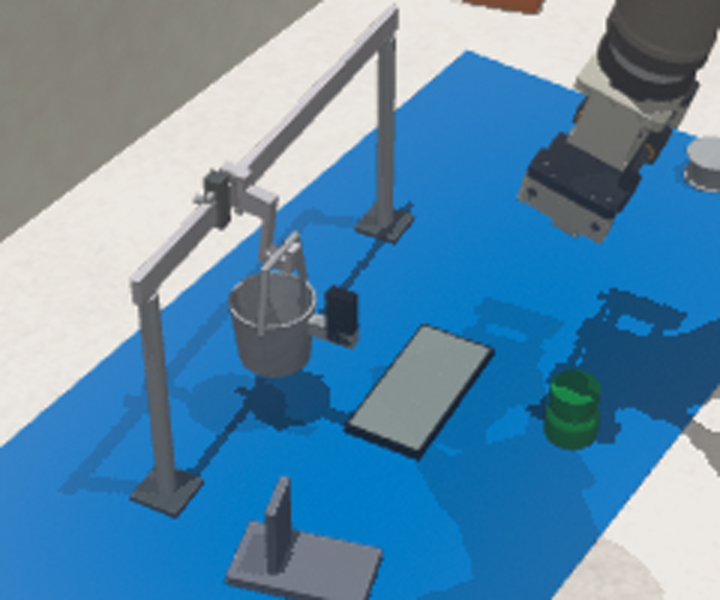

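The pail hangs upright and still in the hook's curl (crop 272,310). The hook sits beside the stop (235,185), the arm is clear, and the bystanders haven't moved. Handing in.

```bash
python3 -c "
from station import bot
print(bot.close_job())"
```

```text
the job is handed in; nothing more can be done
None
```

The job is handed in: the hook hangs on the rail against the stop's pad, pressed there at about 6.6 N before I let go. The pail hangs upright and still in its lower curl, with the arm clear and the phone, jar and spool not touched.

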